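Rack the press punches by height

ROBOT

A 7-joint arm with a two-finger parallel gripper is mounted at the origin on the work surface. World frame = base frame: x ahead of the robot, y to its left, z up, the work surface at z = 0. Lengths are in m, angles in rad, forces in N, time in s.
With the tool pointing down it reaches from about 0.4 to 0.85 m from the base axis. Payload 10.4 kg.
Tool frame: the origin (TCP) lies at the very end of the fingers, on their centre line; the grasp point (between the pads) lies r.tcp_to_grasp behind it (r.tcp_to_grasp is the distance from the TCP to the grasp point, in m); z points along the fingers, y is the line along which they close (so a half turn about z gives the same grasp; the last joint's range is limited). The gripper opens to 87 mm and grips with 3 to 60 N. Pads are 19 mm wide; open, the fingers measure 117 mm over their backs; the gripper's body (75 mm by 190 mm) begins 51 mm behind the grasp point.
Start: joints at [1.25, 0.332, -0.065, 1.46, 0.022, 1.35, -0.088], TCP at [0.183, -0.598, 0.223] pointing down, gripper open.
Joint ranges: [-2.6, 2.6], [-0.5, 2.12], [-1.47, 1.34], [0.16, 2.42], [-1.27, 4.41], [0.06, 2.06], [-2.6, 2.6]. Speed limits (rad/s): [2.22, 2.22, 2.79, 2.79, 3.14, 3.14, 3.14].

INTERFACE

Orientations are given as a unit quaternion [x, y, z, w].
In Python, from bench import monitor, cams, ticket, r gives the robot as it stands.
- The arm moves only by the shell command python3 -m crank 'ROWS' [OPENING] [FORCE]. ROWS is a JSON object whose one key "steps" holds a list of rows, each a list of 2 entries, a list of its own where there are three numbers: the shift along the world's x, y, z in units of 25 mm (1.0 is 25 mm), then the turn, a rotation vector about the world's x, y, z in units of 5 degrees (1.0 is 5 degrees). In form: {"steps": [[[x, y, z], [ax, ay, az]], ...]}. A call has 1 to 10 rows; each row shifts and turns the commanded pose from where the row before left it; what a row does not reach is not made up. A row lasts 1/12 s, in which the tool goes at most 41.7 mm and 7.16 degrees, less where a joint would pass 70% of its speed; a pose out of reach is approached as far as the arm can. A call is refused whole if a number of a shift passes 1 or a number of a turn 1, either way. A call with a gripper value outside its range is refused whole. OPENING is the finger opening in mm, from 0 to 87, set as the call begins (- or left out, the last holds). The fingers move at their own pace and stop on an object; FORCE is the grip in N (left out, the last holds). Time passes only in rows, so rows that do not move let the fingers close. It gives the time, the measured TCP pose, the force, the opening and the grip force at its end, in the units of the state.
- monitor.read_state(): the state, without advancing time (a new reading comes with each control period).
- cams.camera(name): name is "scene" or "top" or "wrist"; returns a dict with "pixels" (384x512x3 uint8, blue, green, red), "z_map" (384x512 float32, m along the optical axis (not along the pixel's ray), 0 where there is no reading), "vfov" (degrees; the focal length in pixels is half the picture's height over the tangent of half this angle, whatever the lens; pixels are square), "cx", "cy" (the principal point, pixels), "T" (4x4, takes a point from camera to world coordinates). Camera axes: x right, y up, looking along -z (the intrinsics and any distortion apply to the point x, -y, -z); pixel columns grow to the right and rows downward; lengths in m; the calibration is good to about 2 mm. A picture is of the moment at which its call begins.
- ticket.close_job(): hands the job in; it is judged then, once.
The state is a dict: "time": time; "joint_positions": joint angles; "joint_vel": joint speeds; "joint_torque": joint torques, N m; "ee_pos": TCP position; "eef_rot": TCP orientation; "ft_force": force on the tool from outside, world axes, zero at the start; "torque": the same for the moment, N m; "width": finger opening in m; "grip_force": force on a finger pad.
Only numpy, scipy, OpenCV 4.12 (cv2) and the standard library are available. Lean on these libraries where they do the work, as an engineer would, in place of code of your own. Each camera call takes 0.05 s, during which the arm holds its last target. There are 200 camera calls.

TASK

Stand the four press punches in the row of black seats on the tool rail in order of height: the tallest in the seat next to the yellow end block, the shortest at the far end of the row. Each must stand upright, down in its seat's pocket, and be let go; do not knock any punch over, and leave the amber glass jar where it is.

Things in the scene. Friction and masses are not known exactly. Their poses are not given: they have to be found in the camera images.
- punch_red: press punch with a red grip cap, the shortest of four, 55 mm tall, loose, standing on the bench. From the bottom: steel foot 40 mm in diameter and 10 mm high, steel shank 20 mm in diameter, red cap 36 mm in diameter over the top 24 mm. Origin: centre of its underside; z along its axis, upwards. About 180 g, give or take a third.
- punch_black: press punch with a black grip cap, the second shortest of four, 72 mm tall, loose, standing on the bench. From the bottom: steel foot 40 mm in diameter and 10 mm high, steel shank 20 mm in diameter, black cap 36 mm in diameter over the top 24 mm. Origin: centre of its underside; z along its axis, upwards. About 230 g, give or take a third.
- punch_blue: press punch with a blue grip cap, the second tallest of four, 89 mm tall, loose, standing on the bench. From the bottom: steel foot 40 mm in diameter and 10 mm high, steel shank 20 mm in diameter, blue cap 36 mm in diameter over the top 24 mm. Origin: centre of its underside; z along its axis, upwards. About 280 g, give or take a third.
- punch_green: press punch with a green grip cap, the tallest of four, 106 mm tall, loose, standing on the bench. From the bottom: steel foot 40 mm in diameter and 10 mm high, steel shank 20 mm in diameter, green cap 36 mm in diameter over the top 24 mm. Origin: centre of its underside; z along its axis, upwards. About 330 g, give or take a third.
- seat_1: fixed black square seat, 68 x 68 mm, 10 mm high, with a round steel-floored pocket 56 mm wide and 5 mm deep; the +y (left) end of the row of four identical seats, 78 mm apart, on an aluminium rail 78 mm wide, 8 mm thick. Origin: centre of its underside, 8 mm above the bench (pocket floor 5 mm, top 10 mm above it); y along the row towards seat_1, x across it, away from the robot, z up.
- seat_2: fixed black square seat, 68 x 68 mm, 10 mm high, with a round steel-floored pocket 56 mm wide and 5 mm deep; second from the +y (left) end of the row of four identical seats, 78 mm apart, on an aluminium rail 78 mm wide, 8 mm thick. Origin: centre of its underside, 8 mm above the bench (pocket floor 5 mm, top 10 mm above it); y along the row towards seat_1, x across it, away from the robot, z up.
- seat_3: fixed black square seat, 68 x 68 mm, 10 mm high, with a round steel-floored pocket 56 mm wide and 5 mm deep; second from the -y (right) end of the row of four identical seats, 78 mm apart, on an aluminium rail 78 mm wide, 8 mm thick. Origin: centre of its underside, 8 mm above the bench (pocket floor 5 mm, top 10 mm above it); y along the row towards seat_1, x across it, away from the robot, z up.
- seat_4: fixed black square seat, 68 x 68 mm, 10 mm high, with a round steel-floored pocket 56 mm wide and 5 mm deep; the -y (right) end of the row of four identical seats, 78 mm apart, on an aluminium rail 78 mm wide, 8 mm thick. Origin: centre of its underside, 8 mm above the bench (pocket floor 5 mm, top 10 mm above it); y along the row towards seat_1, x across it, away from the robot, z up.
- yellow_block: fixed yellow end block on the rail, 60 mm across it, 28 mm along it, 30 mm high; beyond one end of the row (next to seat_1 or seat_4, 55 mm centre to centre), it marks the tall end. A grey block of the same shape stands at the other end. Origin: centre of its underside, 8 mm above the bench; axes as the seats.
- jar: closed amber glass jar with a white cap, 48 mm in diameter, 65 mm tall, standing on the bench to one side of the rail, not part of the job. Origin: centre of its underside.

How it is judged:
At the end, for the whole second after the job is handed in: Counting from the yellow block, the green, blue, black and red punches (106, 89, 72, 55 mm) stand in the first to fourth seat: each within 12 mm of its seat's centre, its foot on the pocket floor (underside 2 to 8 mm above the seat's origin), within 0.08 rad of upright, and at rest (((horizontal distance between yellow_block and seat_1 below 0.09 m and horizontal distance between punch_red and seat_4 below 0.012 m and z of punch_red in the frame of seat_4 between 0.002 and 0.008 m and horizontal distance between punch_black and seat_3 below 0.012 m and z of punch_black in the frame of seat_3 between 0.002 and 0.008 m and horizontal distance between punch_blue and seat_2 below 0.012 m and z of punch_blue in the frame of seat_2 between 0.002 and 0.008 m and horizontal distance between punch_green and seat_1 below 0.012 m and z of punch_green in the frame of seat_1 between 0.002 and 0.008 m) or (horizontal distance between yellow_block and seat_4 below 0.09 m and horizontal distance between punch_red and seat_1 below 0.012 m and z of punch_red in the frame of seat_1 between 0.002 and 0.008 m and horizontal distance between punch_black and seat_2 below 0.012 m and z of punch_black in the frame of seat_2 between 0.002 and 0.008 m and horizontal distance between punch_blue and seat_3 below 0.012 m and z of punch_blue in the frame of seat_3 between 0.002 and 0.008 m and horizontal distance between punch_green and seat_4 below 0.012 m and z of punch_green in the frame of seat_4 between 0.002 and 0.008 m)) and angle between each of punch_red, punch_black, punch_blue, punch_green's own z axis and vertical below 0.08 rad and linear speed of each of punch_red, punch_black, punch_blue, punch_green below 0.02 m/s and angular speed of each of punch_red, punch_black, punch_blue, punch_green below 0.2 rad/s); the robot touches nothing.
It fails at once if a punch is knocked over (tilted more than 0.9 rad) (angle between any of punch_red, punch_black, punch_blue, punch_green's own z axis and vertical above 0.9 rad).
It fails at once if the amber glass jar is moved more than 25 mm (distance of jar from where it was at the start of the episode above 0.025 m).
It also fails if it takes over 104 s, if anything falls off the work surface, if the arm or the gripper's body presses on something with over 40 N, if the wrist force passes 120 N, or if a joint passes its speed limit or range.

## Working session

There is one attempt and no reset: what is moved stays moved. The work goes in short steps, Python scripts to look and compute and a shell command to move; the robot and the scene stay as the last step left them, time stands still between calls to the robot, and variables do not carry over. Pictures are saved under pics/ and viewed, at most 14 in all, crops included, and the job is handed in when it is done.

```bash
mkdir -p pics; ls; python3 - <<'E'
from bench import monitor,cams,r
import cv2,numpy as np
s=monitor.read_state();print({k:np.round(v,3).tolist() for k,v in s.items()},r.tcp_to_grasp)
for n in("scene","top"):
    c=cams.camera(n);cv2.imwrite(f"pics/{n}0.png",c["pixels"]);np.savez(f"{n}0.npz",**c)
    print(n,c["vfov"],c["cx"],c["cy"],np.round(c["T"],3).tolist(),[k for k in c])
E
```

```text
pics
{'time': 0.0, 'joint_positions': [1.25, 0.333, -0.065, 1.461, 0.022, 1.35, -0.089], 'joint_vel': [-0.001, 0.001, -0.0, -0.001, -0.0, 0.0, 0.0], 'joint_torque': [0.0, -62.327, 0.025, -38.989, -0.061, 0.04, 0.0], 'ee_pos': [0.183, -0.597, 0.222], 'eef_rot': [0.989, 0.148, -0.0, -0.001], 'ft_force': [-0.334, -0.204, -0.136], 'torque': [0.03, -0.004, 0.046], 'grip_force': 0.0, 'width': 0.087} 0.0187
scene 49.317752604791615 254.762654055683 199.0574131608563 [[0.444, -0.511, 0.736, 1.388], [0.896, 0.25, -0.366, -0.41], [0.003, 0.822, 0.569, 0.689], [0.0, 0.0, 0.0, 1.0]] ['pixels', 'z_map', 'vfov', 'cx', 'cy', 'T']
top 49.53603828592465 252.09207089943723 193.16565090707698 [[0.007, 0.997, -0.074, 0.442], [-1.0, 0.006, -0.015, -0.02], [-0.014, 0.074, 0.997, 1.233], [0.0, 0.0, 0.0, 1.0]] ['pixels', 'z_map', 'vfov', 'cx', 'cy', 'T']
```

View pics/scene0.png

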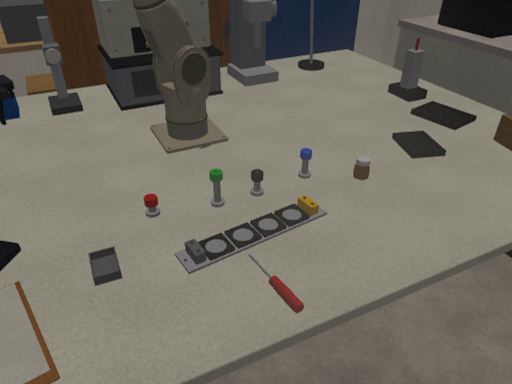

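View pics/top0.png

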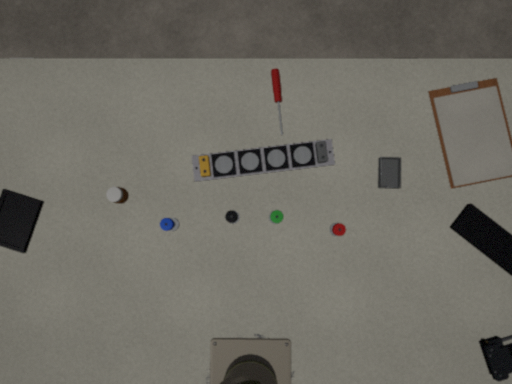

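The scene view shows the yellow block at the right end of the rail (308,205), which is +y. The caps are red (151,200), green (216,175), black (257,175) and blue (306,154), with the jar at (362,168). In the top view yellow is at (205,166), the seats run from (223,164) to (303,155), blue is at (167,224), black (232,216), green (277,216), red (339,229) and the jar (116,194). So the tall end is seat_1.

```bash
cat > h.py <<'E'
import numpy as np,cv2
def K(c): 
    f=192/np.tan(np.radians(c["vfov"])/2); return f,float(c["cx"]),float(c["cy"])
def ray(c,u,v):
    f,cx,cy=K(c);d=np.array([(u-cx)/f,-(v-cy)/f,-1.]);T=c["T"];return T[:3,3],T[:3,:3]@d
def plane(c,u,v,z):
    o,d=ray(c,u,v);return o+d*(z-o[2])/d[2]
def proj(c,p):
    T=c["T"];q=T[:3,:3].T@(np.asarray(p)-T[:3,3]);f,cx,cy=K(c);return cx+f*q[0]/-q[2],cy-f*q[1]/-q[2]
def tri(c1,p1,c2,p2):
    o1,d1=ray(c1,*p1);o2,d2=ray(c2,*p2);d1=d1/np.linalg.norm(d1);d2=d2/np.linalg.norm(d2)
    t=np.linalg.lstsq(np.c_[d1,-d2],o2-o1,rcond=None)[0];a=o1+t[0]*d1;b=o2+t[1]*d2;return (a+b)/2,np.linalg.norm(a-b)
def dep(c,u,v):
    o,d=ray(c,u,v);return o+d*float(c["z_map"][int(round(v)),int(round(u))])
def mask(c,name):
    h=cv2.cvtColor(np.asarray(c["pixels"]),cv2.COLOR_BGR2HSV)
    R={"red":[((0,150,60),(8,255,255)),((172,150,60),(180,255,255))],"green":[((45,120,30),(80,255,255))],"blue":[((105,120,50),(130,255,255))],"yellow":[((12,130,90),(28,255,255))],"black":[((0,0,0),(180,120,62))]}[name]
    m=0
    for a,b in R: m=m|cv2.inRange(h,a,b)
    return m
def blobs(m,lo=20):
    n,l,s,ce=cv2.connectedComponentsWithStats(m);return [(ce[i].round(1),s[i].tolist()) for i in range(1,n) if s[i][4]>=lo]
E
python3 - <<'E'
from h import *
C={n:dict(np.load(n+"0.npz")) for n in("scene","top")}
for n,c in C.items():
    print(n,"tcp px",proj(c,[.183,-.597,.222]))
    for col in("red","green","blue","yellow","black"):
        for ce,s in blobs(mask(c,col)):
            if s[4]<2500: print(n,col,ce,s,dep(c,*ce).round(3))
    for z in [proj(c,[x,y,0]) for x,y in((0,0),(.5,0))]: print(z)
E
```

```text
scene tcp px (np.float64(-16.521897011898062), np.float64(127.48692807727078))
scene red [417.2  43.2] [416, 38, 4, 12, 22] [0.06  1.011 0.228]
scene red [150.5 200.2] [144, 194, 14, 13, 143] [ 0.449 -0.252  0.053]
scene red [286.7 291.6] [271, 276, 32, 31, 235] [ 0.867 -0.075  0.025]
scene green [215.4 173.7] [210, 169, 12, 12, 95] [ 0.476 -0.075  0.103]
scene blue [289.3  21.9] [266, 0, 44, 48, 1565] [-0.823  0.909  0.156]
scene blue [333.4  13.8] [314, 0, 46, 37, 1149] [-0.831  1.219  0.173]
scene blue [ 10.2 108.4] [3, 98, 16, 22, 287] [-0.431 -0.581  0.043]
scene blue [305.9 150.8] [301, 148, 11, 6, 48] [0.445 0.232 0.086]
scene yellow [39.9 82.6] [26, 74, 29, 19, 325] [-1.046 -0.464 -0.063]
scene yellow [307.7 204.8] [298, 195, 21, 20, 254] [0.63  0.127 0.035]
scene yellow [ 39.2 345.4] [15, 282, 44, 102, 667] [ 0.761 -0.556  0.004]
scene black [148.1   5. ] [133, 0, 33, 11, 139] [ 0.055 -0.099  0.458]
scene black [477.9  16.3] [438, 0, 74, 38, 2361] [-0.076  1.522  0.267]
scene black [21.7 22.1] [0, 3, 48, 40, 1440] [ 1.388 -0.41   0.689]
scene black [334.5  37.9] [313, 16, 44
[... 2262 characters left out ...]
.071  0.014]
top black [249.5 160.7] [238, 149, 24, 25, 254] [0.629 0.007 0.012]
top black [223.2 163.8] [211, 152, 25, 25, 265] [0.619 0.084 0.015]
top black [390.5 170.6] [379, 158, 21, 30, 177] [ 0.603 -0.411  0.004]
top black [ 17.2 219.3] [0, 189, 44, 64, 1960] [ 0.442 -0.02   1.233]
top black [484.8 235.5] [450, 204, 62, 71, 1905] [ 0.415 -0.668  0.028]
top black [231.3 216.2] [226, 211, 12, 12, 115] [0.464 0.055 0.071]
top black [497.7 356.8] [479, 335, 33, 46, 1019] [ 0.169 -0.522  0.334]
top black [249.8 370.9] [221, 354, 56, 30, 1219] [ 0.071 -0.001  0.148]
(np.float64(250.1409501866956), np.float64(378.2120549788576))
(np.float64(251.4332984364188), np.float64(204.53813110755274))
```

```bash
python3 -c "
import cv2
a=cv2.imread('pics/scene0.png')[130:280,120:390]
cv2.imwrite('pics/sc_crop.png',cv2.resize(a,None,fx=2.9,fy=2.9,interpolation=cv2.INTER_CUBIC))"
```

```text
(no output)
```

View pics/sc_crop.png

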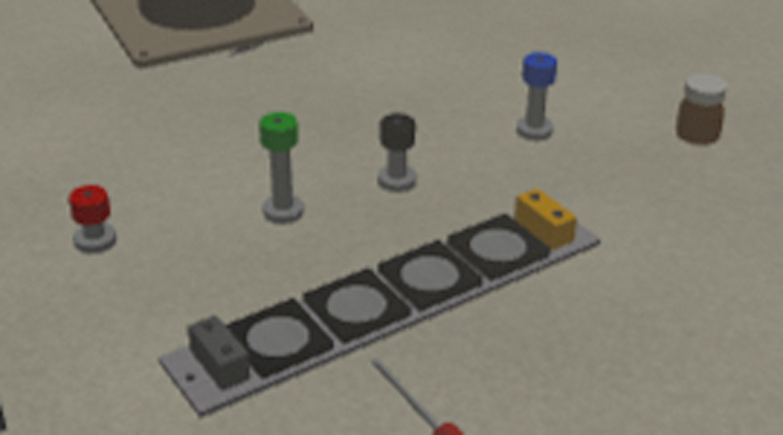

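The crop confirms the layout: four empty seats, the yellow block next to the right-hand (+y) seat, and all punches standing upright and clear of each other. I'll move to a central viewpoint with the closing axis across the rail.

```bash
python3 -m crank '{"steps":[[[0.6,1,0.2],[0,0,0.8]],[[0.6,1,0.2],[0,0,0.8]],[[0.6,1,0.2],[0,0,0.8]],[[0.6,1,0.2],[0,0,0.8]],[[0.6,1,0.2],[0,0,0.8]],[[0.6,1,0.2],[0,0,0.8]],[[0.6,1,0.2],[0,0,0.8]],[[0.6,1,0.2],[0,0,0.8]],[[0.6,1,0.2],[0,0,0.8]],[[0.6,1,0.2],[0,0,0.8]]]}'
python3 -m crank '{"steps":[[[0.6,1,0.2],[0,0,0.8]],[[0.6,1,0.2],[0,0,0.8]],[[0.6,1,0.2],[0,0,0.8]],[[0.6,1,0.2],[0,0,0.8]],[[0.6,1,0.2],[0,0,0.8]],[[0.6,1,0.2],[0,0,0.8]],[[0.6,1,0.2],[0,0,0.8]],[[0.6,1,0.2],[0,0,0.8]],[[0,0,0],[0,0,0.8]],[[0,0,0],[0,0,0.8]]]}'
python3 -m crank '{"steps":[[[0,0,0],[0,0,0]],[[0,0,0],[0,0,0]],[[0,0,0],[0,0,0]]]}'
python3 - <<'E'
from bench import monitor,cams
import cv2,numpy as np
s=monitor.read_state();print(s["ee_pos"],s["eef_rot"],s["time"],s["joint_positions"])
c=cams.camera("wrist");cv2.imwrite("pics/w0.png",c["pixels"]);np.savez("w0.npz",**c);print(np.round(c["T"],3),c["vfov"],c["cx"],c["cy"])
E
```

```text
time: 0.93
ee_pos: [0.3338, -0.3461, 0.2726]
eef_rot: [0.878, 0.479, -0.0, -0.0]
ft_force: [0.9, 0.1, 0.2]
width: 0.0871
grip_force: 0.0
time: 1.77
ee_pos: [0.4542, -0.1456, 0.3126]
eef_rot: [0.66, 0.752, 0.0, -0.0]
ft_force: [-1.0, -2.0, -0.3]
width: 0.0868
grip_force: 0.0
time: 2.02
ee_pos: [0.4532, -0.1478, 0.3124]
eef_rot: [0.663, 0.748, -0.0, -0.0]
ft_force: [0.5, 0.3, 0.2]
width: 0.087
grip_force: 0.0
[ 0.45317196 -0.1477854   0.31236543] [ 6.63327503e-01  7.48329201e-01 -2.80574586e-05 -1.76152176e-04] 2.0167 [ 0.79225374 -0.00403526 -0.56389368  1.66125331 -0.00228396  1.48408655
  0.34884533]
[[ 0.993 -0.115 -0.035  0.442]
 [ 0.12   0.948  0.295 -0.065]
 [-0.001 -0.298  0.955  0.475]
 [ 0.     0.     0.     1.   ]] 60.1655403230102 255.9324136935432 191.59250745469797
```

View pics/w0.png

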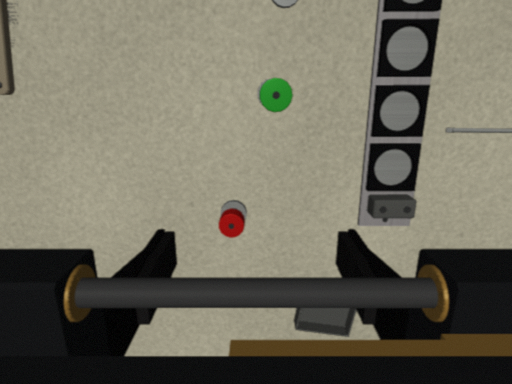

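The wrist view has world +x to the right and +y up. Red's cap is at (231,222), green's at (276,95), and seats 4, 3 and 2 are at (393,167), (400,110) and (407,48). I'll take two more viewpoints further along +y.

```bash
python3 -m crank '{"steps":[[[0,1,0],[0,0,0]],[[0,1,0],[0,0,0]],[[0,1,0],[0,0,0]],[[0,1,0],[0,0,0]],[[0,0,0],[0,0,0]],[[0,0,0],[0,0,0]],[[0,0,0],[0,0,0]]]}' >/dev/null
cat > shot.py <<'E'
import sys,cv2,numpy as np
from bench import monitor,cams
n=sys.argv[1];c=cams.camera("wrist");cv2.imwrite(f"pics/{n}.png",c["pixels"]);np.savez(n+".npz",**c);s=monitor.read_state();print(s["time"],s["ee_pos"])
E
python3 shot.py w1
python3 -m crank '{"steps":[[[0,1,0],[0,0,0]],[[0,1,0],[0,0,0]],[[0,1,0],[0,0,0]],[[0,1,0],[0,0,0]],[[0,0,0],[0,0,0]],[[0,0,0],[0,0,0]],[[0,0,0],[0,0,0]]]}' >/dev/null
python3 shot.py w2
python3 - <<'E'
from h import *
D={"red":.055,"green":.106,"blue":.089,"black":.072}
P={}
for n in("w0","w1","w2"):
    c=dict(np.load(n+".npz"))
    for col in D:
        for ce,s in blobs(mask(c,col)[:240],150):
            if s[4]>1600 or s[3]>45 or s[2]>45:continue
            P[n,col]=None; print(n,col,ce,s,"depth",dep(c,*ce).round(4),"plane",plane(c,*ce,D[col]).round(4))
    # pocket floors: bright discs inside black seat squares
    g=mask(c,"black")
    cs,hi=cv2.findContours(g[:300],cv2.RETR_CCOMP,cv2.CHAIN_APPROX_NONE)
    for k,h in zip(cs,hi[0]):
        a=cv2.contourArea(k)
        if h[3]>=0 and 600<a<4000:
            e=cv2.fitEllipse(k);print(n,"seat",np.round(e[0],1),a,"plane",plane(c,*e[0],.018).round(4),"depth",dep(c,*e[0]).round(4))
E
```

```text
2.7 [ 0.45329848 -0.04873347  0.31246745]
3.3333 [0.45359595 0.0507894  0.31241387]
w0 red [231.3 222.6] [219, 209, 25, 28, 547] depth [ 0.4298 -0.2424  0.0566] plane [ 0.4297 -0.2431  0.055 ]
w0 green [275.6  94.5] [260, 78, 32, 34, 811] depth [ 0.4637 -0.0686  0.1083] plane [ 0.4638 -0.0686  0.106 ]
w0 black [383.6 200.1] [368, 195, 45, 22, 310] depth [ 0.6371 -0.1914  0.0368] plane [ 0.6215 -0.1813  0.072 ]
w0 black [163.8 235.3] [151, 229, 24, 11, 164] depth [ 0.4038 -0.1423  0.3191] plane [ 0.3429 -0.2648  0.072 ]
w0 black [348.1 235.2] [338, 229, 24, 11, 165] depth [ 0.4983 -0.1311  0.3184] plane [ 0.5861 -0.2352  0.072 ]
w0 seat [392.4 166.8] 1087.0 plane [ 0.6461 -0.1467  0.018 ] depth [ 0.6476 -0.1473  0.0147]
w0 seat [399.2 110.5] 1268.5 plane [ 0.6364 -0.0699  0.018 ] depth [ 0.6374 -0.0699  0.0156]
w0 seat [406.8  48. ] 1481.0 plane [0.6269 0.0069 0.018 ] depth [0.6279 0.0073 0.0156]
w1 red [502.3 198.6] [491, 192, 21, 15, 258] depth [ 0.8108 -0.0725  0.0252] plane [ 0.7865 -0.0654  0.055 ]
w1 green [263.4 181. ] [249, 165, 30, 33, 730] depth [ 0.4631 -0.0655  0.1083] pla
[... 391 characters left out ...]
018 ] depth [ 0.638  -0.07    0.0146]
w1 seat [388.1 126. ] 1224.5 plane [0.6269 0.0077 0.018 ] depth [0.628  0.0075 0.0152]
w1 seat [395.1  65.3] 1430.5 plane [0.6172 0.0845 0.018 ] depth [0.6186 0.0848 0.0145]
w2 blue [265.9   3.6] [253, 0, 27, 10, 192] depth [0.4426 0.2183 0.0896] plane [0.4426 0.2184 0.089 ]
w2 black [265.4 154.2] [252, 140, 28, 30, 658] depth [0.4633 0.0588 0.0742] plane [0.4634 0.0584 0.072 ]
w2 black [163.6 235.3] [151, 229, 24, 11, 162] depth [0.4042 0.0565 0.3193] plane [ 0.3432 -0.0663  0.072 ]
w2 seat [371.7 194.4] 1019.5 plane [0.6268 0.0084 0.018 ] depth [0.6277 0.0078 0.0156]
w2 seat [377.4 141. ] 1171.0 plane [0.6172 0.0853 0.018 ] depth [0.6184 0.0849 0.0147]
```

View pics/w2.png

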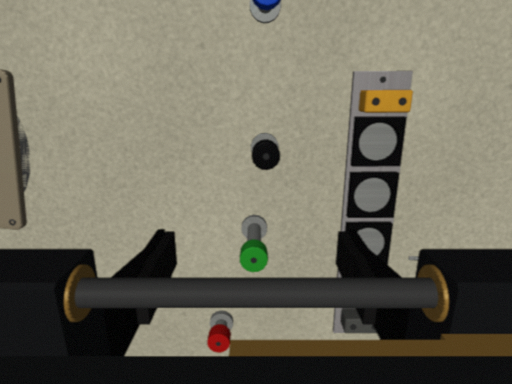

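w2 shows black at (265,154), green at (254,256), red at (219,340), seats 1–3 at (377,141), (372,194) and (368,240), and the yellow block at (387,101) next to seat_1. Next I'll check heights by triangulation.

```bash
python3 - <<'E'
from h import *
L=lambda n:dict(np.load(n+".npz"))
w0,w1,w2,t,s=map(L,("w0","w1","w2","top0","scene0"))
for n,a in {"green w0w1":(w0,(275.6,94.5),w1,(263.4,181)),"black w1w2":(w1,(276.7,71),w2,(265.4,154.2)),"red w0 top":(w0,(231.5,224),t,(338.4,229.1)),
 "blue top scene":(t,(166.5,223.7),s,(305.9,152.5)),"s4":(w0,(392.4,166.8),w1,(376.3,230.5)),"s3":(w0,(399.2,110.5),w1,(381.9,180.8)),"s2":(w0,(406.8,48),w2,(371.7,194.4)),"s1":(w1,(395.1,65.3),w2,(377.4,141))}.items(): print(n,*[np.round(x,4) for x in tri(*a)])
print(plane(w0,231.5,226,.055))
E
```

```text
green w0w1 [ 0.4641 -0.0687  0.0966] 0.0006
black w1w2 [0.464  0.0566 0.0626] 0.0001
red w0 top [ 0.43   -0.2469  0.0509] 0.0002
blue top scene [0.4417 0.2347 0.0775] 0.0008
s4 [ 0.648  -0.1475  0.0141] 0.0001
s3 [ 0.6381 -0.07    0.0143] 0.0
s2 [0.6283 0.0074 0.0144] 0.0002
s1 [0.6187 0.0848 0.0142] 0.0001
[ 0.43049617 -0.24807374  0.055     ]
```

```bash
python3 -m crank '{"steps":[[[-0.1,-1,0],[0,0,0]],[[-0.1,-1,0],[0,0,0]],[[-0.1,-1,0],[0,0,0]],[[-0.1,-1,0],[0,0,0]],[[-0.1,-1,0],[0,0,0]],[[-0.1,-1,0],[0,0,0]],[[-0.1,-1,0],[0,0,0]],[[-0.1,-1,0],[0,0,0]],[[-0.1,-1,0],[0,0,0]],[[0,-1,-0.5],[0,0,0]]]}' >/dev/null
python3 -m crank '{"steps":[[[0,-1,-0.5],[0,0,0]],[[0,-0.9,-1],[0,0,0]],[[0,0,-1],[0,0,0]],[[0,0,-1],[0,0,0]],[[0,0,-1],[0,0,0]],[[0,0,-1],[0,0,0]],[[0,0,0],[0,0,0]],[[0,0,0],[0,0,0]],[[0,0,0],[0,0,0]],[[0,0,0],[0,0,0]]]}'
```

```text
time: 5.0
ee_pos: [0.4316, -0.2458, 0.1643]
eef_rot: [0.662, 0.749, 0.0, 0.001]
ft_force: [0.1, -0.1, 0.2]
width: 0.0867
grip_force: 0.0
```

```bash
python3 -m crank '{"steps":[[[0,0,-1],[0,0,0]],[[0,0,-1],[0,0,0]],[[0,0,-1],[0,0,0]],[[0,0,-1],[0,0,0]],[[0,0,-0.8],[0,0,0]],[[0,0,-0.7],[0,0,0]],[[0,0,0],[0,0,0]],[[0,0,0],[0,0,0]]]}'
python3 -m crank '{"steps":[[[0,0,0],[0,0,0]],[[0,0,0],[0,0,0]],[[0,0,0],[0,0,0]],[[0,0,0],[0,0,0]],[[0,0,0],[0,0,0]],[[0,0,0],[0,0,0]],[[0,0,0],[0,0,0]],[[0,0,0],[0,0,0]]]}' 20 30
```

```text
time: 5.67
ee_pos: [0.4312, -0.2452, 0.0258]
eef_rot: [0.662, 0.749, 0.0, 0.0]
ft_force: [0.5, -0.2, 0.3]
width: 0.0869
grip_force: 0.0
time: 6.33
ee_pos: [0.4309, -0.245, 0.0251]
eef_rot: [0.662, 0.749, 0.0, 0.0]
ft_force: [0.2, 0.9, 0.2]
width: 0.0417
grip_force: 0.0
```

```bash
python3 -m crank '{"steps":[[[0,0,0],[0,0,0]],[[0,0,0],[0,0,0]],[[0,0,0],[0,0,0]],[[0,0,0],[0,0,0]]]}'
python3 -m crank '{"steps":[[[0,0,0.5],[0,0,0]],[[0,0,1],[0,0,0]],[[0,0,1],[0,0,0]],[[0,0,1],[0,0,0]],[[0,0,0.5],[0,0,0]],[[0,0,0],[0,0,0]],[[0,0,0],[0,0,0]],[[0,0,0],[0,0,0]]]}'; python3 shot.py w3
```

```text
time: 6.67
ee_pos: [0.4308, -0.245, 0.025]
eef_rot: [0.662, 0.749, 0.0, -0.0]
ft_force: [-0.5, 0.1, 1.2]
width: 0.0349
grip_force: 30.0
time: 7.33
ee_pos: [0.4302, -0.2447, 0.1237]
eef_rot: [0.662, 0.749, -0.0, -0.001]
ft_force: [-0.7, -0.2, -2.7]
width: 0.0351
grip_force: 30.0
7.3833 [ 0.43004417 -0.24455394  0.12350653]
```

View pics/w3.png

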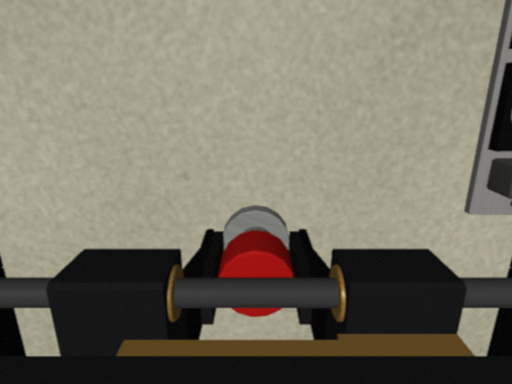

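Red is held between the pads, with its cap at (256,270) and its foot visible above it to row 206.

```bash
python3 - <<'E'
from h import *
c=dict(np.load("w3.npz"))
for v in(206,207):
  for z in(.0985,.1085): print(v,z,plane(c,256,v,z)-[0,.02,0])
E
```

```text
206 0.0985 [ 0.42731204 -0.24893808  0.0985    ]
206 0.1085 [ 0.42688579 -0.24537458  0.1085    ]
207 0.0985 [ 0.42739097 -0.24957401  0.0985    ]
207 0.1085 [ 0.42696053 -0.24597674  0.1085    ]
```

```bash
python3 -m crank '{"steps":[[[0.5,0.2,0],[0,0,0]],[[1,0.5,0],[0,0,0]],[[1,0.5,0],[0,0,0]],[[1,0.5,0],[0,0,0]],[[1,0.5,0],[0,0,0]],[[1,0.5,0],[0,0,0]],[[1,0.5,0],[0,0,0]],[[1,0.4,0],[0,0,0]],[[0.8,0.4,0],[0,0,0]],[[0.4,0,0],[0,0,0]]]}' >/dev/null
python3 -m crank '{"steps":[[[0,0,-0.5],[0,0,0]],[[0,0,-0.5],[0,0,0]],[[0,0,0],[0,0,0]],[[0,0,0],[0,0,0]],[[0,0,0],[0,0,0]]]}'; python3 shot.py w4
```

```text
time: 8.63
ee_pos: [0.6476, -0.1457, 0.0998]
eef_rot: [0.663, 0.749, -0.0, -0.0]
ft_force: [0.2, -0.9, -2.2]
width: 0.0351
grip_force: 30.0
8.6833 [ 0.64803261 -0.14562555  0.10035677]
```

```bash
python3 -m crank '{"steps":[[[0,0,-0.8],[0,0,0]],[[0,0,-0.8],[0,0,0]],[[0,0,-0.4],[0,0,0]],[[0,0,-0.2],[0,0,0]],[[0,0,-0.2],[0,0,0]],[[0,0,0],[0,0,0]],[[0,0,0],[0,0,0]],[[0,0,0],[0,0,0]]]}'; python3 shot.py w4
```

```text
time: 9.35
ee_pos: [0.649, -0.1451, 0.0411]
eef_rot: [0.662, 0.749, 0.0, 0.001]
ft_force: [-0.5, -0.5, -1.6]
width: 0.035
grip_force: 30.0
9.4 [ 0.64901595 -0.14505559  0.04106514]
```

View pics/w4.png

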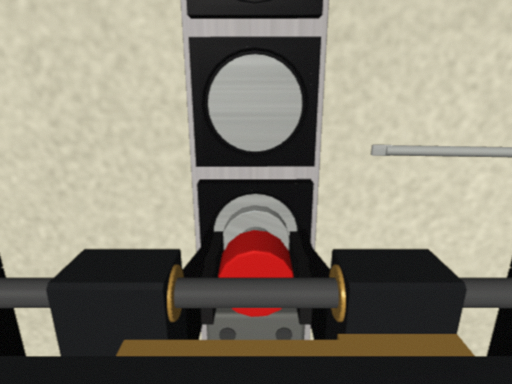

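The red foot (256,215) is inside the seat 4 pocket, centred in x, with the pocket rim visible around it. I'll lower the last 2–3 mm and let go.

```bash
python3 -m crank '{"steps":[[[0,0,-0.1],[0,0,0]],[[0,0,0],[0,0,0]],[[0,0,0],[0,0,0]],[[0,0,0],[0,0,0]]]}'
python3 -m crank '{"steps":[[[0,0,0],[0,0,0]],[[0,0,0],[0,0,0]],[[0,0,0],[0,0,0]],[[0,0,0],[0,0,0]],[[0,0,0],[0,0,0]],[[0,0,0],[0,0,0]],[[0,0,0],[0,0,0]],[[0,0,0],[0,0,0]]]}' 80
```

```text
time: 9.73
ee_pos: [0.649, -0.1451, 0.0381]
eef_rot: [0.662, 0.749, 0.0, 0.001]
ft_force: [2.0, -0.1, 1.1]
width: 0.0357
grip_force: 30.0
time: 10.4
ee_pos: [0.6484, -0.145, 0.0375]
eef_rot: [0.662, 0.749, 0.0, -0.0]
ft_force: [-0.8, 0.7, 0.3]
width: 0.077
grip_force: 0.0
```

```bash
python3 -m crank '{"steps":[[[0,0,0.5],[0,0,0]],[[0,0,1],[0,0,0]],[[0,0,1],[0,0,0]],[[0,0,1],[0,0,0]],[[0,0,1],[0,0,0]],[[0,0,1],[0,0,0]],[[0,0,0.5],[0,0,0]]]}'  >/dev/null
python3 -m crank '{"steps":[[[-0.9,1,0],[0,0,0]],[[-0.9,1,0],[0,0,0]],[[-0.9,1,0],[0,0,0]],[[-0.9,1,0],[0,0,0]],[[-0.9,1,0],[0,0,0]],[[-0.9,1,0],[0,0,0]],[[-0.9,1,0],[0,0,0]],[[-0.9,0.7,0],[0,0,0]],[[-0.2,0.3,0],[0,0,0]],[[0,0,0],[0,0,0]]]}'  >/dev/null
python3 -m crank '{"steps":[[[0,0,0],[0,0,0]],[[0,0,0],[0,0,0]]]}'; python3 shot.py w5
python3 - <<'E'
from h import *
c=dict(np.load("w5.npz"))
for col in("black","red"):
  for ce,s in blobs(mask(c,col)[:280],150): print(col,ce,s,plane(c,*ce,.072 if col=="black" else .068).round(4))
E
```

```text
time: 11.98
ee_pos: [0.4643, 0.0538, 0.1876]
eef_rot: [0.663, 0.749, 0.0, 0.0]
ft_force: [-0.2, -0.4, -0.5]
width: 0.0799
grip_force: 0.0
12.0333 [0.46425169 0.05381666 0.18751827]
black [409.4 160. ] [372, 128, 77, 67, 2500] [0.5907 0.0946 0.072 ]
black [256.9 182.4] [238, 161, 39, 43, 1323] [0.4636 0.059  0.072 ]
black [281.5 257. ] [0, 201, 512, 79, 11739] [ 0.4955 -0.0104  0.072 ]
```

View pics/w5.png

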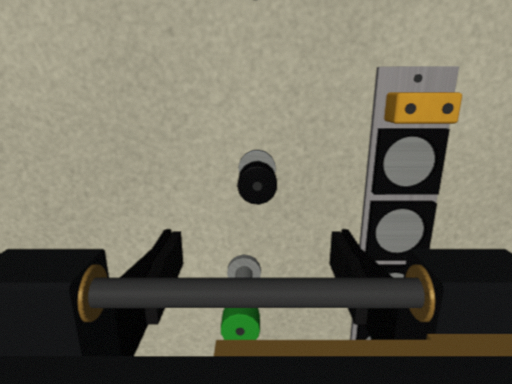

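Black's cap hole is at (256,187), centred between the fingers, so y≈0.056. Descending to grasp it.

```bash
python3 -m crank '{"steps":[[[0,0.1,-1],[0,0,0]],[[0,0,-1],[0,0,0]],[[0,0,-1],[0,0,0]],[[0,0,-1],[0,0,0]],[[0,0,-1],[0,0,0]],[[0,0,-0.6],[0,0,0]],[[0,0,-0.2],[0,0,0]],[[0,0,0],[0,0,0]],[[0,0,0],[0,0,0]]]}'
python3 -m crank '{"steps":[[[0,0,0],[0,0,0]],[[0,0,0],[0,0,0]],[[0,0,0],[0,0,0]],[[0,0,0],[0,0,0]],[[0,0,0],[0,0,0]],[[0,0,0],[0,0,0]],[[0,0,0],[0,0,0]],[[0,0,0],[0,0,0]],[[0,0,0],[0,0,0]],[[0,0,0],[0,0,0]]]}' 20 30 >/dev/null
python3 -m crank '{"steps":[[[0,0,0],[0,0,0]],[[0,0,0],[0,0,0]]]}'
python3 -m crank '{"steps":[[[0,0,0.5],[0,0,0]],[[0,0,1],[0,0,0]],[[0,0,1],[0,0,0]],[[0,0,1],[0,0,0]],[[0,0,0.5],[0,0,0]],[[0,0,0],[0,0,0]],[[0,0,0],[0,0,0]]]}'
```

```text
time: 12.78
ee_pos: [0.4641, 0.0573, 0.043]
eef_rot: [0.662, 0.749, 0.0, -0.0]
ft_force: [0.1, -0.2, 0.8]
width: 0.0799
grip_force: 0.0
time: 13.78
ee_pos: [0.4636, 0.0575, 0.0427]
eef_rot: [0.662, 0.749, 0.0, 0.0]
ft_force: [1.3, 0.2, 0.6]
width: 0.0355
grip_force: 30.0
time: 14.37
ee_pos: [0.4632, 0.0573, 0.1422]
eef_rot: [0.662, 0.749, -0.0, 0.0]
ft_force: [-0.3, -0.3, -3.0]
width: 0.0349
grip_force: 30.0
```

```bash
python3 -m crank '{"steps":[[[0.5,-0.3,0],[0,0,0]],[[1,-0.7,0],[0,0,0]],[[1,-0.7,0],[0,0,0]],[[1,-0.7,0],[0,0,0]],[[1,-0.7,0],[0,0,0]],[[1,-0.7,0],[0,0,0]],[[1,-0.8,0],[0,0,0]],[[0.5,-0.4,0],[0,0,0]],[[0,0,0],[0,0,0]]]}' >/dev/null
python3 -m crank '{"steps":[[[0,0,-0.6],[0,0,0]],[[0,0,-0.7],[0,0,0]],[[0,0,-0.7],[0,0,0]],[[0,0,-0.4],[0,0,0]],[[0,0,0],[0,0,0]],[[0,0,0],[0,0,0]],[[0,0,0],[0,0,0]]]}'; python3 shot.py w6
```

```text
time: 15.7
ee_pos: [0.6387, -0.0672, 0.0832]
eef_rot: [0.662, 0.749, 0.0, 0.0]
ft_force: [-0.3, -0.2, -2.1]
width: 0.0353
grip_force: 30.0
15.75 [ 0.63897013 -0.06732105  0.08358997]
```

View pics/w6.png

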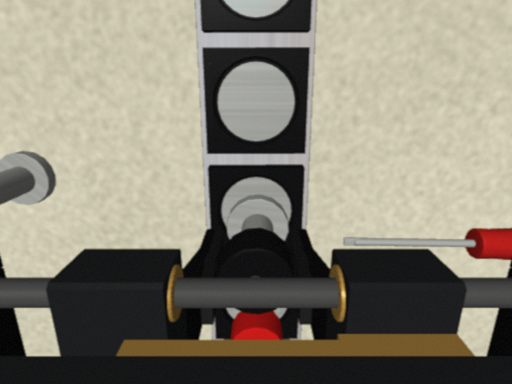

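Black's foot (256,215) hangs over seat 3's pocket and is centred in x; red's cap shows behind it at (256,326). I'll lower it and release.

```bash
python3 -m crank '{"steps":[[[0,0,-0.5],[0,0,0]],[[0,0,-0.4],[0,0,0]],[[0,0,-0.1],[0,0,0]],[[0,0,-0.1],[0,0,0]],[[0,0,0],[0,0,0]],[[0,0,0],[0,0,0]],[[0,0,0],[0,0,0]]]}'
```

```text
time: 16.33
ee_pos: [0.6381, -0.0676, 0.0553]
eef_rot: [0.662, 0.749, -0.0, -0.0]
ft_force: [-4.1, -0.4, 4.4]
width: 0.0353
grip_force: 30.0
```

```bash
python3 -m crank '{"steps":[[[0,0,0],[0,0,0]],[[0,0,0],[0,0,0]],[[0,0,0],[0,0,0]],[[0,0,0],[0,0,0]],[[0,0,0],[0,0,0]],[[0,0,0],[0,0,0]],[[0,0,0],[0,0,0]],[[0,0,0.5],[0,0,0]],[[0,0,0.5],[0,0,0]],[[0,0,1],[0,0,0]]]}' 80
python3 -m crank '{"steps":[[[0,0,1],[0,0,0]],[[0,0,1],[0,0,0]],[[0,0,1],[0,0,0]],[[0,0,1],[0,0,0]],[[-0.6,1,0],[0,0,0]],[[-0.6,1,0],[0,0,0]],[[-0.6,1,0],[0,0,0]],[[-0.6,1,0],[0,0,0]],[[-0.6,1,0],[0,0,0]],[[-0.6,1,0],[0,0,0]]]}'  >/dev/null
python3 -m crank '{"steps":[[[-0.6,1,0],[0,0,0]],[[-0.7,1,0],[0,0,0]],[[-0.7,1,0],[0,0,0]],[[-0.7,1,0],[0,0,0]],[[-0.7,1,0],[0,0,0]],[[-0.5,0.5,0],[0,0,0]],[[-0.4,0.5,0],[0,0,0]],[[0,0,0],[0,0,0]],[[0,0,0],[0,0,0]],[[0,0,0],[0,0,0]]]}'; python3 shot.py w7
python3 - <<'E'
from h import *
c=dict(np.load("w7.npz"))
for ce,s in blobs(mask(c,"blue")[:280],150): print(ce,s,plane(c,*ce,.089).round(4),dep(c,*ce))
E
```

```text
time: 17.17
ee_pos: [0.6373, -0.0675, 0.1047]
eef_rot: [0.662, 0.749, -0.001, -0.001]
ft_force: [0.7, -0.2, -0.1]
width: 0.0791
grip_force: 0.0
time: 18.83
ee_pos: [0.4417, 0.2318, 0.2058]
eef_rot: [0.663, 0.749, 0.0, 0.001]
ft_force: [0.5, -1.0, -0.6]
width: 0.0797
grip_force: 0.0
18.8833 [0.44179038 0.23152514 0.2055443 ]
[256.9 181.6] [238, 160, 39, 44, 1282] [0.4411 0.2373 0.089 ] [0.44110011 0.2375469  0.08985879]
```

View pics/w7.png

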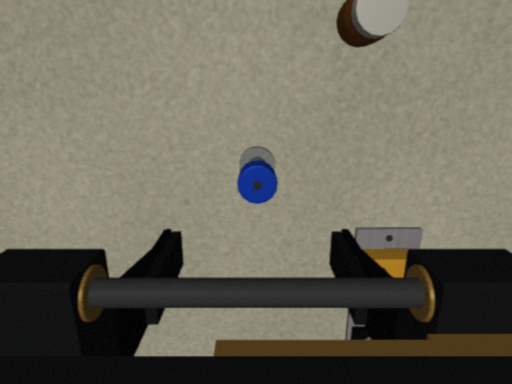

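Blue's cap hole is at (257,185), so y≈0.235; the jar at (372,20) is well clear. I'll grasp it, shifted +0.1 in y.

```bash
python3 -m crank '{"steps":[[[0,0.1,-1],[0,0,0]],[[0,0,-1],[0,0,0]],[[0,0,-1],[0,0,0]],[[0,0,-1],[0,0,0]],[[0,0,-1],[0,0,0]],[[0,0,-0.7],[0,0,0]],[[0,0,-0.2],[0,0,0]],[[0,0,0],[0,0,0]],[[0,0,0],[0,0,0]]]}'
python3 -m crank '{"steps":[[[0,0,0],[0,0,0]],[[0,0,0],[0,0,0]],[[0,0,0],[0,0,0]],[[0,0,0],[0,0,0]],[[0,0,0],[0,0,0]],[[0,0,0],[0,0,0]],[[0,0,0],[0,0,0]],[[0,0,0],[0,0,0]],[[0,0,0],[0,0,0]],[[0,0,0],[0,0,0]]]}' 20 30 >/dev/null
python3 -m crank '{"steps":[[[0,0,0],[0,0,0]],[[0,0,0],[0,0,0]]]}'
python3 -m crank '{"steps":[[[0,0,0.5],[0,0,0]],[[0,0,1],[0,0,0]],[[0,0,1],[0,0,0]],[[0,0,1],[0,0,0]],[[0,0,0.5],[0,0,0]],[[0,0,0],[0,0,0]],[[0,0,0],[0,0,0]]]}'
```

```text
time: 19.63
ee_pos: [0.4416, 0.2349, 0.0583]
eef_rot: [0.662, 0.749, 0.0, 0.0]
ft_force: [0.0, 0.4, 0.5]
width: 0.0802
grip_force: 0.0
time: 20.63
ee_pos: [0.4411, 0.235, 0.0576]
eef_rot: [0.662, 0.749, 0.0, 0.0]
ft_force: [1.2, -0.1, 1.0]
width: 0.0351
grip_force: 30.0
time: 21.22
ee_pos: [0.4408, 0.2348, 0.1574]
eef_rot: [0.662, 0.749, 0.0, 0.0]
ft_force: [-1.0, -0.7, -3.7]
width: 0.0349
grip_force: 30.0
```

```bash
python3 -m crank '{"steps":[[[0.5,-0.5,0],[0,0,0]],[[0.8,-1,0],[0,0,0]],[[0.8,-1,0],[0,0,0]],[[0.8,-1,0],[0,0,0]],[[0.8,-1,0],[0,0,0]],[[0.8,-1,0],[0,0,0]],[[0.8,-1,0],[0,0,0]],[[0.8,-1,0],[0,0,0]],[[0.8,-1,0],[0,0,0]],[[0.6,-0.6,0],[0,0,0]]]}' >/dev/null
python3 -m crank '{"steps":[[[0,0,0],[0,0,0]],[[0,0,-0.6],[0,0,0]],[[0,0,-0.7],[0,0,0]],[[0,0,-0.7],[0,0,0]],[[0,0,-0.4],[0,0,0]],[[0,0,0],[0,0,0]],[[0,0,0],[0,0,0]],[[0,0,0],[0,0,0]]]}'; python3 shot.py w8
```

```text
time: 22.72
ee_pos: [0.6287, 0.0078, 0.0981]
eef_rot: [0.662, 0.749, 0.0, 0.0]
ft_force: [0.4, 0.0, -2.8]
width: 0.035
grip_force: 30.0
22.7667 [0.62892685 0.00772656 0.0985234 ]
```

View pics/w8.png

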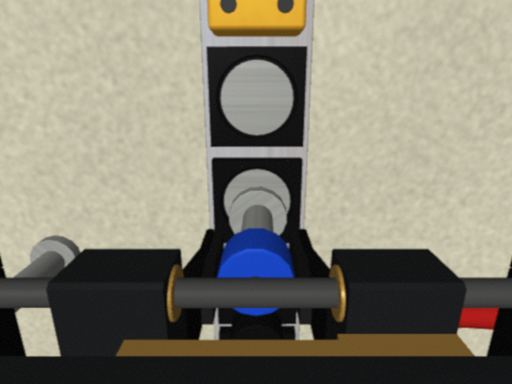

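Blue's foot (257,205) is above seat 2's pocket and centred; seat 1 is still empty at (257,97). I'll lower, release and go to green.

```bash
python3 -m crank '{"steps":[[[0,0,-0.5],[0,0,0]],[[0,0,-0.4],[0,0,0]],[[0,0,-0.1],[0,0,0]],[[0,0,-0.1],[0,0,0]],[[0,0,0],[0,0,0]],[[0,0,0],[0,0,0]],[[0,0,0],[0,0,0]]]}'
python3 -m crank '{"steps":[[[0,0,0],[0,0,0]],[[0,0,0],[0,0,0]],[[0,0,0],[0,0,0]],[[0,0,0],[0,0,0]],[[0,0,0],[0,0,0]],[[0,0,0],[0,0,0]],[[0,0,0],[0,0,0]],[[0,0,0.5],[0,0,0]],[[0,0,0.5],[0,0,0]],[[0,0,1],[0,0,0]]]}' 80
python3 -m crank '{"steps":[[[0,0,1],[0,0,0]],[[0,0,1],[0,0,0]],[[0,0,1],[0,0,0]],[[0,0,1],[0,0,0]],[[-0.8,-0.4,0],[0,0,0]],[[-0.8,-0.4,0],[0,0,0]],[[-0.8,-0.4,0],[0,0,0]],[[-0.8,-0.4,0],[0,0,0]],[[-0.8,-0.4,0],[0,0,0]],[[-0.8,-0.4,0],[0,0,0]]]}'  >/dev/null
python3 -m crank '{"steps":[[[-0.8,-0.4,0],[0,0,0]],[[-0.6,-0.2,0],[0,0,0]],[[-0.4,0,0],[0,0,0]],[[0,0,0],[0,0,0]],[[0,0,0],[0,0,0]],[[0,0,0],[0,0,0]]]}'; python3 shot.py w9
python3 - <<'E'
from h import *
c=dict(np.load("w9.npz"))
for ce,s in blobs(mask(c,"green")[:280],150): print(ce,s,plane(c,*ce,.106).round(4),plane(c,ce[0],ce[1]+4,.106).round(4))
E
```

```text
time: 23.35
ee_pos: [0.6282, 0.0074, 0.0704]
eef_rot: [0.662, 0.749, -0.0, -0.0]
ft_force: [-4.0, -0.9, 5.4]
width: 0.0355
grip_force: 30.0
time: 24.18
ee_pos: [0.6273, 0.0074, 0.1198]
eef_rot: [0.662, 0.749, -0.001, -0.001]
ft_force: [-0.0, 0.4, -0.0]
width: 0.0794
grip_force: 0.0
time: 25.52
ee_pos: [0.4642, -0.0671, 0.221]
eef_rot: [0.662, 0.75, 0.0, 0.001]
ft_force: [1.2, 0.6, -0.2]
width: 0.0801
grip_force: 0.0
25.5667 [ 0.46418441 -0.06710922  0.220657  ]
[256.1 187. ] [237, 166, 39, 43, 1277] [ 0.4635 -0.066   0.106 ] [ 0.4639 -0.0697  0.106 ]
```

```bash
python3 -m crank '{"steps":[[[0,-0.1,-1],[0,0,0]],[[0,0,-1],[0,0,0]],[[0,0,-1],[0,0,0]],[[0,0,-1],[0,0,0]],[[0,0,-1],[0,0,0]],[[0,0,-0.6],[0,0,0]],[[0,0,-0.2],[0,0,0]],[[0,0,0],[0,0,0]],[[0,0,0],[0,0,0]]]}'
python3 -m crank '{"steps":[[[0,0,0],[0,0,0]],[[0,0,0],[0,0,0]],[[0,0,0],[0,0,0]],[[0,0,0],[0,0,0]],[[0,0,0],[0,0,0]],[[0,0,0],[0,0,0]],[[0,0,0],[0,0,0]],[[0,0,0],[0,0,0]],[[0,0,0],[0,0,0]],[[0,0,0],[0,0,0]]]}' 20 30 >/dev/null
python3 -m crank '{"steps":[[[0,0,0],[0,0,0]],[[0,0,0],[0,0,0]]]}'
python3 -m crank '{"steps":[[[0,0,0.5],[0,0,0]],[[0,0,1],[0,0,0]],[[0,0,1],[0,0,0]],[[0,0,1],[0,0,0]],[[0,0,0.5],[0,0,0]],[[0,0,0],[0,0,0]],[[0,0,0],[0,0,0]]]}'
```

```text
time: 26.32
ee_pos: [0.4641, -0.0697, 0.0757]
eef_rot: [0.662, 0.749, 0.0, 0.0]
ft_force: [0.0, 0.9, -0.1]
width: 0.0802
grip_force: 0.0
time: 27.32
ee_pos: [0.4636, -0.07, 0.0752]
eef_rot: [0.662, 0.749, 0.0, 0.0]
ft_force: [0.8, -0.6, -0.3]
width: 0.0352
grip_force: 30.0
time: 27.9
ee_pos: [0.4631, -0.0701, 0.1746]
eef_rot: [0.662, 0.749, -0.0, 0.0]
ft_force: [-0.4, -0.8, -3.9]
width: 0.0356
grip_force: 30.0
```

```bash
python3 -m crank '{"steps":[[[0,0.5,0],[0,0,0]],[[0,1,0],[0,0,0]],[[0,1,0],[0,0,0]],[[0,1,0],[0,0,0]],[[0.2,1,0],[0,0,0]],[[0.5,1,0],[0,0,0]],[[1,0.5,0],[0,0,0]],[[1,0.2,0],[0,0,0]],[[1,0,0],[0,0,0]],[[1,0,0],[0,0,0]]]}' >/dev/null
python3 -m crank '{"steps":[[[1,0,0],[0,0,0]],[[0.5,0,0],[0,0,0]],[[0,0,0],[0,0,0]],[[0,0,-0.6],[0,0,0]],[[0,0,-0.7],[0,0,0]],[[0,0,-0.7],[0,0,0]],[[0,0,-0.4],[0,0,0]],[[0,0,0],[0,0,0]],[[0,0,0],[0,0,0]],[[0,0,0],[0,0,0]]]}'; python3 shot.py w10
```

```text
time: 29.57
ee_pos: [0.6186, 0.0852, 0.1158]
eef_rot: [0.662, 0.749, 0.0, 0.0]
ft_force: [0.2, -0.2, -2.9]
width: 0.0355
grip_force: 30.0
29.6167 [0.61887407 0.08523221 0.11612693]
```

View pics/w10.png

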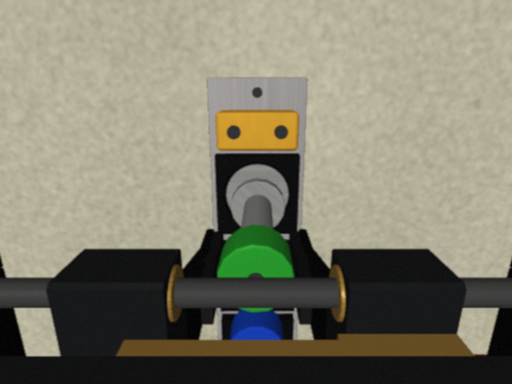

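Green's foot (257,200) is above seat 1's pocket, next to the yellow block (257,131). Lower, release, rise and back off.

```bash
python3 -m crank '{"steps":[[[0,0,-0.5],[0,0,0]],[[0,0,-0.4],[0,0,0]],[[0,0,-0.1],[0,0,0]],[[0,0,-0.1],[0,0,0]],[[0,0,0],[0,0,0]],[[0,0,0],[0,0,0]],[[0,0,0],[0,0,0]]]}'
python3 -m crank '{"steps":[[[0,0,0],[0,0,0]],[[0,0,0],[0,0,0]],[[0,0,0],[0,0,0]],[[0,0,0],[0,0,0]],[[0,0,0],[0,0,0]],[[0,0,0],[0,0,0]],[[0,0,0],[0,0,0]],[[0,0,0.5],[0,0,0]],[[0,0,0.5],[0,0,0]],[[0,0,1],[0,0,0]]]}' 80
python3 -m crank '{"steps":[[[0,0,1],[0,0,0]],[[0,0,1],[0,0,0]],[[0,0,1],[0,0,0]],[[0,0,1],[0,0,0]],[[-0.8,-0.8,0.5],[0,0,0]],[[-0.8,-0.8,0.5],[0,0,0]],[[-0.8,-0.8,0.5],[0,0,0]],[[-0.8,-0.8,0.5],[0,0,0]],[[-0.8,-0.8,0],[0,0,0]],[[-0.8,-0.8,0],[0,0,0]]]}'  >/dev/null
python3 -m crank '{"steps":[[[-0.5,-1,0],[0,0,0]],[[0,-1,0],[0,0,0]],[[0,-1,0],[0,0,0]],[[0,-1,0],[0,0,0]],[[0,0,0],[0,0,0]],[[0,0,0],[0,0,0]],[[0,0,0],[0,0,0]],[[0,0,0],[0,0,0]]]}'; python3 shot.py w11
python3 - <<'E'
from h import *
from bench import cams
S={"red":((.648,-.1475),.068),"black":((.6381,-.07),.085),"blue":((.6283,.0074),.102),"green":((.6187,.0848),.119)}
t=cams.camera("top");s=cams.camera("scene")
a=s["pixels"][130:280,120:390];cv2.imwrite("pics/scF.png",cv2.resize(a,None,fx=2.9,fy=2.9,interpolation=cv2.INTER_CUBIC))
for n,c in(("top",t),("w11",dict(np.load("w11.npz")))):
  for col,(p,z) in S.items():
    for ce,b in blobs(mask(c,col)[:250],40):
      q=plane(c,*ce,z)
      if np.hypot(*(q[:2]-p))<.03: print(n,col,"error mm",((q[:2]-p)*1000).round(1),"top z",dep(c,*ce)[2].round(4))
E
```

```text
time: 30.2
ee_pos: [0.6184, 0.0849, 0.088]
eef_rot: [0.662, 0.749, -0.0, 0.0]
ft_force: [-4.3, -1.2, 4.8]
width: 0.0355
grip_force: 30.0
time: 31.03
ee_pos: [0.6174, 0.0848, 0.1373]
eef_rot: [0.662, 0.749, -0.001, -0.001]
ft_force: [1.2, -0.6, -0.1]
width: 0.0793
grip_force: 0.0
time: 32.53
ee_pos: [0.4862, -0.1335, 0.2883]
eef_rot: [0.661, 0.75, 0.0, 0.0]
ft_force: [-0.0, 0.1, 0.0]
width: 0.0803
grip_force: 0.0
32.5833 [ 0.48616806 -0.13363918  0.28815104]
top red error mm [-0. -1.] top z 0.0709
top black error mm [-8.4  1.5] top z 0.0878
top blue error mm [-0.4 -1.1] top z 0.0986
top green error mm [-2.4  0.8] top z 0.1225
w11 red error mm [-4.1  2.6] top z 0.0693
w11 black error mm [-20.2   3.2] top z 0.0821
w11 blue error mm [-5.  -1.5] top z 0.102
```

View pics/scF.png

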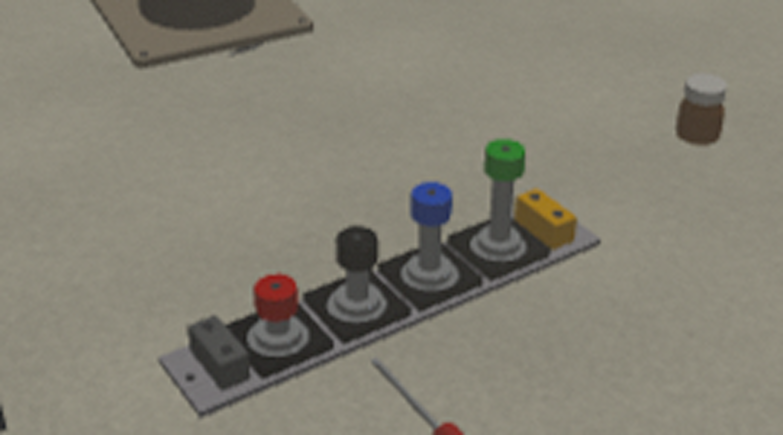

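All four stand centred in their pockets: green, blue, black and red counting from the yellow block, with the jar untouched. Black's larger mask error comes from its cap merging with the black seat in the mask; its top height agrees and it looks centred. Handing in.

```bash
python3 -c "from bench import ticket;print(ticket.close_job())"
```

```text
the job is handed in; nothing more can be done
None
```

The four punches stand in their seats in height order (green in seat_1 next to the yellow block, then blue, black and red in seat_4), the jar was left alone, and the job was handed in at about 33 s of the 104 s allowed; no verdict came back.

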